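Flip the round batch flag to its other face

TASK

The batch marked by the round-headed flag is ready to pack: turn that flag right over its hinge with the fingertips, until it lies flat on the opposite rest with its two-bar face up (press the tail tab down to raise the head, then push the head on over and down). Only press and push, gently: nothing is gripped, and its stand is not lifted, tipped or shifted. Leave the square-headed flag and the other things on the table where they are.

Things in the scene. Friction and masses are not known exactly. Their poses are not given: they have to be found in the camera images.
- stand_round: loose stand (about 0.9 kg) of the round flag: base plate 96x176x10 mm, two cheeks 74 mm high at x = 33 to 41 and -41 to -33 mm (18 mm along y), rest pillars 12 mm thick, 62 mm high at y = 74 and -74 mm. Origin: centre of underside; x along the hinge pin, y along the base, z up. Hinge axis 65 mm above the origin
- flag_round (a joint): angle of the white flag with round head (rad): 0 flat on the rest at the stand's +y side, ring face up; pi/2 upright; pi flat on the rest at -y, two-bar face up; stops at 0 and pi. Plate 5 mm thick, 50 g, centred on the hinge axis. The stiff hinge (0.035 Nm) keeps any angle; 1 to 3 N on tab or head turn it
- round_head (a point): centre of the round head, a disc 64 mm across, half-way through the plate, 50 mm from the hinge axis; the head's far edge is 82 mm from that axis
- round_tail (a point): point on the tail tab, 42 mm from the hinge axis opposite the head, half-way through the 5 mm plate. The tab is 36 mm wide with a rounded end 50 mm from the axis; the space under it is free down to the base plate, so pressing it down raises the head
- stand_square: loose stand (about 0.9 kg) of the square flag: base plate 96x176x10 mm, two cheeks 74 mm high at x = 33 to 41 and -41 to -33 mm (18 mm along y), rest pillars 12 mm thick, 62 mm high at y = 74 and -74 mm. Origin: centre of underside; x along the hinge pin, y along the base, z up. Hinge axis 65 mm above the origin
- flag_square (a joint): angle of the white flag with square head (rad): 0 flat on the rest at the stand's +y side, ring face up; pi/2 upright; pi flat on the rest at -y, two-bar face up; stops at 0 and pi. Plate 5 mm thick, 50 g, centred on the hinge axis. The stiff hinge (0.035 Nm) keeps any angle; 1 to 3 N on tab or head turn it
- square_head (a point): centre of the square head, a square of 58 mm side, half-way through the plate, 50 mm from the hinge axis; the head's far edge is 82 mm from that axis
- square_tail (a point): point on the tail tab, 42 mm from the hinge axis opposite the head, half-way through the 5 mm plate. The tab is 36 mm wide with a rounded end 50 mm from the axis; the space under it is free down to the base plate, so pressing it down raises the head
- cake_a: loose moon cake, 72 mm across and 33 mm high, between the two stands towards the robot; origin under its centre; a bystander
- cake_b: loose moon cake, 75 mm across and 34 mm high, at the far edge of the table between the two stands; origin under its centre; a bystander
- mould_plate: loose pale round pattern plate, 56 mm across and 11 mm high, at the far edge, left; origin under its centre; a bystander

How it is judged (in metres and radians):
At the end, for the whole second after the job is handed in: The round-headed flag lies on the rest at the opposite side, within 0.19 rad (11 degrees) of flat, at rest; its stand stands upright within 20 mm of where it was; the square-headed flag, its stand and the bystanders are within 20 mm of where they were (value of joint flag_round above 2.95 rad and velocity of joint flag_round below 0.1 rad/s and distance of each of stand_round, square_head, stand_square, cake_a, cake_b, mould_plate from where it was at the start of the episode below 0.02 m and angle between stand_round's own z axis and vertical below 0.05 rad); the robot touches nothing.
It fails at once if the stand of the round-headed flag is shifted more than 20 mm, lifted or tipped (distance of stand_round from where it was at the start of the episode above 0.02 m or height (world z) of stand_round above 0.008 m or angle between stand_round's own z axis and vertical above 0.12 rad).
It fails at once if the round-headed flag is flung over faster than 8 rad/s (velocity of joint flag_round above 8 rad/s).
It fails at once if the fingers press the round-headed flag or its stand with more than 60 N (contact force between the fingers and stand_round above 60 N).
It fails at once if the square-headed flag or its stand is moved more than 20 mm (distance of any of square_head, stand_square from where it was at the start of the episode above 0.02 m).
It fails at once if a bystander is moved more than 20 mm (distance of any of cake_a, cake_b, mould_plate from where it was at the start of the episode above 0.02 m).
It also fails if it takes over 46 s, if anything falls off the work surface, if the arm or the gripper's body presses on something with over 40 N, if the wrist force passes 120 N, or if a joint passes its speed limit or range.

ROBOT

A 6-joint arm with a two-finger parallel gripper is mounted at the origin on the work surface; the furniture and walls round the work are solid. World frame = base frame: x ahead of the robot, y to its left, z up, the work surface at z = 0. Lengths are in m, angles in degrees, forces in N, time in s.
With the tool pointing down it reaches from about 0.35 to 0.875 m from the base axis. Payload 4.2 kg.
Tool frame: the origin (TCP) lies midway between the tips of the shut fingers; the grasp point (between the pads) lies 19 mm behind it; y points along the fingers, z is the direction in which the jaws open and shut, and the axes are right-handed (so a half turn about y gives the same grasp; the last joint's range is limited). The gripper opens to 87 mm and grips with 3 to 60 N. Pads are 19 mm wide; open, the fingers measure 117 mm over their backs; the gripper's body (75 mm by 190 mm) begins 51 mm behind the grasp point.
Start: joints at [-53.136, 22.042, 0.453, 0, -68.411, -14.817], TCP at [0.235, -0.579, 0.223] pointing down, gripper open.
Joint ranges: [-179.83, 179.83], [-69.29, 118.12], [-61.27, 80.66], [-181.25, 117.63], [-171.15, -9.14], [-177.46, 177.46]. Speed limits (degrees/s): [159.86, 159.86, 180, 180, 180, 180].

INTERFACE

Orientations are given as [roll, pitch, yaw] about the fixed x, y, z axes, in that order (R = Rz(yaw) Ry(pitch) Rx(roll)).
In Python, from workcell import env gives the robot as it stands. The module is installed in compiled form; this text tells all that it offers. Calls block until the motion is done:
- env.goto(position, orientation): joint-space move of the TCP to a pose.
- env.move_straight(position, rotation=None, rate=0.15, force_limit=None): straight line of the TCP; rotation=None keeps the orientation; rate is the mean speed in m/s. With force_limit (N) it stops when the force on the tool has changed by that much, and returns True; else False.
- env.set_joints(angles): joint-space move.
- env.gripper_to(opening, grasp_force=None): opening from 0.0 (shut) to 1.0 (fully open); grasp_force is the grip in N (None keeps the last); returns when the fingers have stopped.
- env.dwell(seconds).
- env.inverse_kinematics(position, orientation): joint angles nearest the present ones, or None.
- env.read_state(): the state.
- env.grab_frame(name): name is "side" or "top"; returns a dict with "image" (400x640x3 uint8, blue, green, red), "fx", "fy", "cx", "cy" (pixels), "position" and "orientation" of the camera in the world. Camera axes: x right, y up, looking along -z (the intrinsics and any distortion apply to the point x, -y, -z); pixel columns grow to the right and rows downward; lengths in m; the calibration is good to about 2 mm. A picture is of the moment at which its call begins. There is no depth.
A pose or a line that the arm cannot do raises env.Unreachable and nothing moves.
- env.close_job(): hands the job in, once; it reports no verdict.
Trained networks look in a picture, given as the dict that the camera call returned (one of the last four; its "shot" number tells which), for a name from the list of things; names that differ only in an ending like _2 or _b are one class to them, and where a whole thing is asked for, a point or a joint stands for the part that bears it (a point fixed in the world has none). Each returns a list of dicts, best first, with "score" (0 to 1); they miss things now and then, are a little off and sometimes report something else, mostly with a low value. They report only what shows in the picture. A call takes as long as a camera call.
- env.search_frame(picture, thing): "xyz" ([x, y, z] in m, in world coordinates, good to about 4 mm: the middle of the surface that is visible of it).
- env.trace(picture, thing): "mask" (400x640 bool, what is visible of it).
The state is a dict: "clock": time; "joint_positions": joint angles; "qvel": joint speeds; "joint_torque": joint torques, N m; "position": TCP position; "tool_rot": TCP orientation; "force": force on the tool from outside, world axes, zero at the start; "wrist_torque": the same for the moment, N m; "opening": opening from 0.0 (shut) to 1.0 (fully open).
Only numpy, scipy, OpenCV 4.12 (cv2) and the standard library are available. Lean on these libraries where they do the work, as an engineer would, in place of code of your own. Each camera call takes 0.05 s, during which the arm holds its last target.

## Working session

There is one attempt and no reset: what is moved stays moved. The work goes in short steps, each a Python script; the robot and the scene stay as the last script left them, time stands still between calls to the robot, and variables do not carry over. Pictures are saved under pics/ and viewed, and the job is handed in when it is done.

```bash
mkdir -p pics; python3 - <<'E'
from workcell import env
import cv2
print(env.read_state())
for n in ("side","top"):
    f=env.grab_frame(n); cv2.imwrite(f"pics/{n}0.png",f["image"])
    print(n,{k:v for k,v in f.items() if k!="image"})
    for t in ["stand_round","flag_round","round_head","round_tail","stand_square","flag_square","square_head","square_tail","cake_a","mould_plate"]:
        for r in env.search_frame(f,t)[:3]: print(t,r["score"],r["xyz"])
E
```

```text
{'clock': 0.0, 'joint_positions': array([-5.31369421e+01,  2.20908309e+01,  3.79943781e-01, -2.89313093e-02,
       -6.84109150e+01, -1.48172616e+01]), 'qvel': array([ 0.03315985, -0.14953911,  0.0134139 ,  0.019571  , -0.04346801,
        0.03564254]), 'joint_torque': array([-2.82590872e-04, -3.90666640e+01,  1.87402779e+01,  4.21996325e+00,
        1.10331882e-02, -1.72706127e-04]), 'position': array([ 0.23439153, -0.57873562,  0.22146014]), 'tool_rot': array([-8.98753718e+01,  5.16477583e-03,  2.20351281e+01]), 'force': array([-0.46766398, -0.47438048, -0.87439785]), 'wrist_torque': array([-0.01675776, -0.01119344,  0.01903688]), 'opening': 0.9991060463871568}
side {'fx': 383.81752644536664, 'fy': 383.81752644536664, 'cx': 320.84163396396906, 'cy': 198.41135274813482, 'position': array([ 0.12282461, -0.57062402,  0.52140461]), 'orientation': array([ 57.76778837,   0.1617849 , -29.19042065]), 'shot': 1}
stand_round 0.57 [0.4707, 0.2011, 0.0759]
flag_round 0.57 [0.4158, -0.1533, 0.0688]
flag_round 0.22 [0.4695, 0.2015, 0.0727]
round_head 0.94 [0.4146, -0.1543, 0.0678]
round_tail 0.7
[... 420 characters left out ...]
995278511464, 'cy': 193.2079838078178, 'position': array([0.42189897, 0.05762065, 1.04912996]), 'orientation': array([  1.92998671,  -0.97706217, -89.76412696]), 'shot': 2}
stand_round 0.76 [0.42, -0.1609, 0.0149]
flag_round 0.94 [0.4175, -0.1454, 0.0706]
round_head 0.6 [0.4144, -0.1469, 0.0753]
round_tail 0.94 [0.4137, -0.1464, 0.0731]
stand_square 0.64 [0.4684, 0.2107, 0.0767]
stand_square 0.57 [0.4672, 0.1812, 0.0122]
flag_square 0.85 [0.4717, 0.2108, 0.0761]
square_head 0.72 [0.472, 0.2093, 0.072]
square_tail 0.6 [0.4705, 0.2128, 0.0778]
cake_a 0.62 [0.5553, -0.0057, 0.0278]
cake_a 0.58 [0.3682, -0.0033, 0.0314]
cake_a 0.5 [0.4719, 0.2104, 0.0753]
mould_plate 0.77 [0.5585, 0.309, 0.0111]
```

View pics/top0.png

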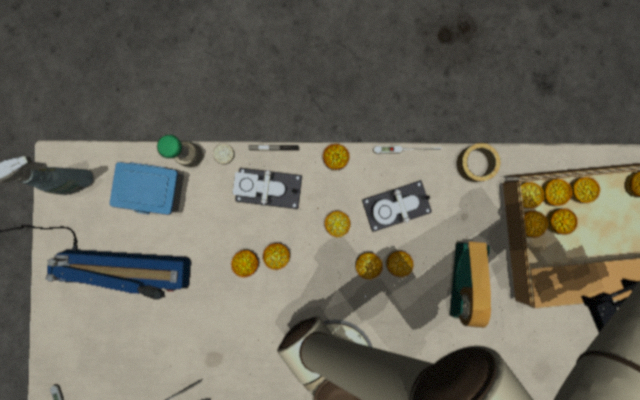

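View pics/side0.png

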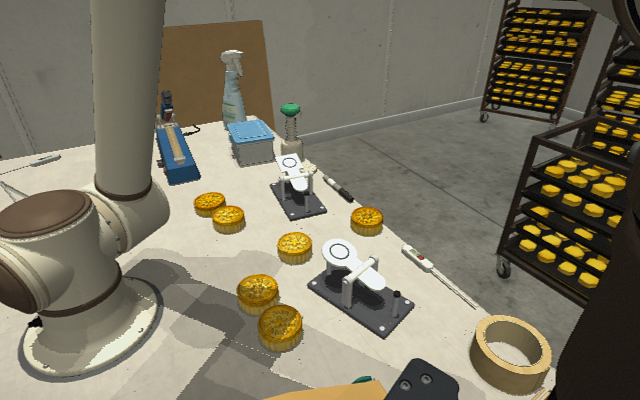

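The top view shows the round stand near (397,205), with the head to the left (+y, about (383,210)) and the tail to the right. The square stand is near (267,188). I'll zoom in to get the pose.

```bash
cat > h.py <<'E'
import numpy as np, cv2
from scipy.spatial.transform import Rotation as R
def proj(f,P):
    P=np.atleast_2d(P); M=R.from_euler('xyz',f["orientation"],degrees=True).as_matrix()
    c=(P-f["position"])@M
    return np.c_[f["cx"]+f["fx"]*c[:,0]/-c[:,2], f["cy"]+f["fy"]*-c[:,1]/-c[:,2]]
def ray(f,uv,z):
    M=R.from_euler('xyz',f["orientation"],degrees=True).as_matrix()
    d=M@np.array([(uv[0]-f["cx"])/f["fx"],-(uv[1]-f["cy"])/f["fy"],-1])
    t=(z-f["position"][2])/d[2]; return f["position"]+t*d
E
python3 - <<'E'
from workcell import env
import cv2,numpy as np
from h import *
for n in ("side","top"):
    f=env.grab_frame(n)
    m=env.trace(f,"stand_round"); 
    for r in m[:2]:
        c=np.argwhere(r["mask"]).mean(0)[::-1]; print(n,"stand",r["score"],r["mask"].sum(),c)
    mf=env.trace(f,"flag_round")
    for r in mf[:2]:
        c=np.argwhere(r["mask"]).mean(0)[::-1]; print(n,"flag",r["score"],r["mask"].sum(),c)
    np.savez(f"{n}.npz",s=m[0]["mask"],fl=mf[0]["mask"],**{k:v for k,v in f.items()})
    if n=="top": x0,y0,w,h,s=345,165,100,75,8
    else: x0,y0,w,h,s=290,225,140,105,5
    cv2.imwrite(f"pics/{n}z.png",cv2.resize(f["image"][y0:y0+h,x0:x0+w],None,fx=s,fy=s,interpolation=cv2.INTER_CUBIC))
E
```

```text
side stand 0.74 5320 [358.75676692 288.63383459]
side flag 0.8 1469 [352.20626276 263.34445201]
top flag 0.92 806 [393.83622829 208.27419355]Traceback (most recent call last):
  File "<stdin>", line 12, in <module>
IndexError: list index out of range
```

View pics/sidez.png

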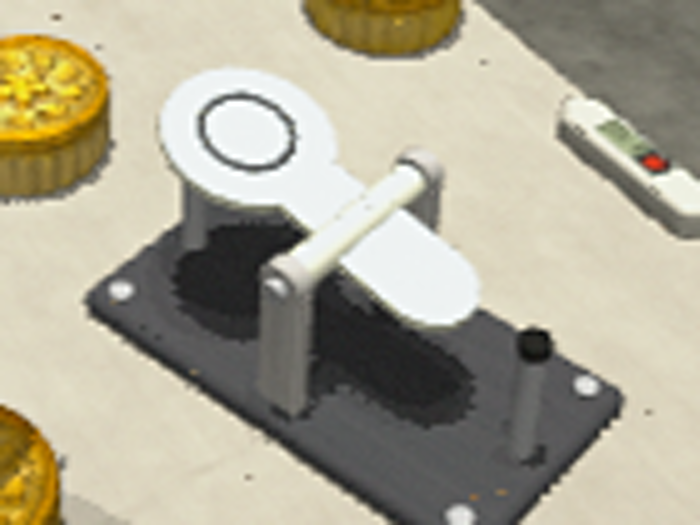

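```bash
python3 - <<'E'
from workcell import env
import cv2,numpy as np
from h import *
f=env.grab_frame("top"); np.savez("top.npz",**f)
x0,y0,w,h,s=345,165,100,75,8
cv2.imwrite("pics/topz.png",cv2.resize(f["image"][y0:y0+h,x0:x0+w],None,fx=s,fy=s,interpolation=cv2.INTER_CUBIC))
f=env.grab_frame("side"); np.savez("side.npz",**f)
E
```

```text
(no output)
```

View pics/topz.png

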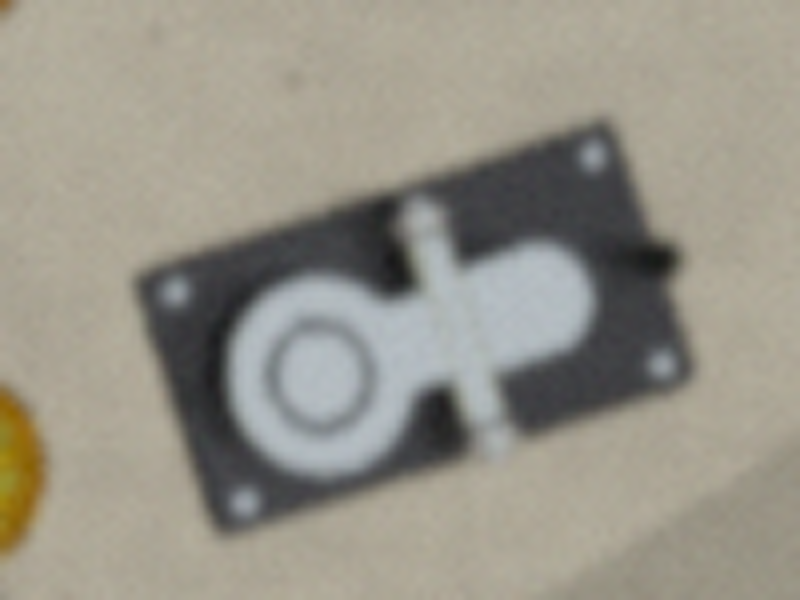

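```bash
python3 - <<'E'
import numpy as np
from h import *
from scipy.optimize import least_squares
T=dict(np.load("top.npz")); S=dict(np.load("side.npz"))
def px(u,x0,y0,s): return [x0+(u[0]+.5)/s-.5,y0+(u[1]+.5)/s-.5]
# local points
obsT=[((.048,-.088,.01),(604,118)),((-.048,-.088,.01),(693,384)),((-.048,.088,.01),(222,533)),((.048,.088,.01),(138,280)),
 ((.037,0,.074),(422,213)),((-.037,0,.074),(492,440)),((0,.05,.0675),(321,375)),((0,-.05,.066),(596,298)),((0,-.074,.062),(670,260))]
obsS=[((-.048,.088,.01),(88,297)),((.048,-.088,.01),(622,395)),((0,.05,.0675),(247,130)),((0,-.074,.062),(535,342))]
def res(p,each=False):
    c,s=np.cos(p[2]),np.sin(p[2]); M=np.array([[c,-s,0],[s,c,0],[0,0,1]])
    t=np.array([p[0],p[1],0])
    o=[]
    for f,ob,a in((T,obsT,(345,165,8)),(S,obsS,(290,225,5))):
        L=np.array([q[0] for q in ob]);U=np.array([px(q[1],*a) for q in ob])
        o.append(proj(f,L@M.T+t)-U)
    return np.vstack(o).ravel()
r=least_squares(res,[.415,-.148,.2],loss='soft_l1')
print(r.x,np.degrees(r.x[2])); print(res(r.x).reshape(-1,2).round(1))
E
```

```text
[ 0.42333806 -0.17091542  0.30600088] 17.53255886462783
[[ 1.8  0.4]
 [ 1.3  0.3]
 [-0.5  0.8]
 [-0.5 -0.9]
 [ 0.7  0.9]
 [ 0.6 -0.1]
 [-1.2  0. ]
 [ 0.7 -1.8]
 [-0.3  0.3]
 [-1.5 -2.3]
 [ 1.8 -1.3]
 [-0.2  4.2]
 [-0.  -1.2]]
```

```bash
cat >> h.py <<'E'
C=np.array([.4230,-.1710]); YAW=np.radians(17.8)
UX=np.array([np.cos(YAW),np.sin(YAW)]); UY=np.array([-np.sin(YAW),np.cos(YAW)])
def W(x,y,z): 
    p=C+x*UX+y*UY; return [p[0],p[1],z]
E
python3 - <<'E'
from workcell import env
from h import *
env.gripper_to(0.0)
print(env.read_state()["clock"])
ps=W(0,-.039,.16)
for yaw in (-72.2,107.8): print(yaw, env.inverse_kinematics(ps,[-90,0,yaw]))
p=env.read_state()["position"]; env.move_straight([p[0],p[1],.29],rate=.2)
env.goto(W(0,-.039,.2),[-90,0,-72.2])
s=env.read_state(); print(s["clock"],s["position"],s["tool_rot"],s["force"],s["opening"])
f=env.grab_frame("side"); cv2.imwrite("pics/s1.png",f["image"])
f=env.grab_frame("top"); cv2.imwrite("pics/t1.png",f["image"])
E
```

```text
3.025
-72.2 [  -6.21818325   11.5787765   -24.35648597    0.          -54.06473753
 -155.98181675]
107.8 [ -6.21818325  11.5787765  -24.35648597   0.         -54.06473753
  24.01818325]
5.6167 [ 0.43487959 -0.20839465  0.19990643] [-9.00153455e+01 -9.45643119e-04 -7.22080809e+01] [-0.52902263 -0.24462069 -0.13017902] 0.0030597897673742967
```

View pics/s1.png

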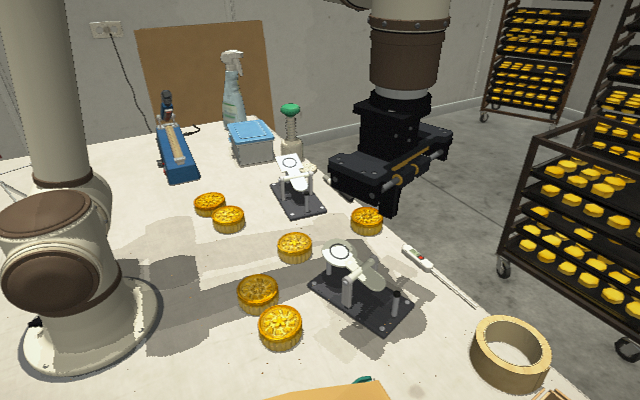

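View pics/t1.png

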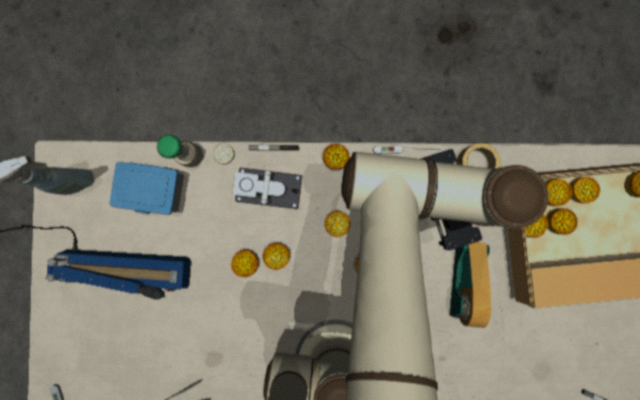

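The side view shows the gripper hovering. Its long body lies along the jaw direction (the stand's x axis), with the fingertips at about (390,212), so it won't get in the way of the rising head. I'll press the tail now.

```bash
python3 - <<'E'
from workcell import env
from h import *
print(env.move_straight(W(0,-.039,.085),rate=.12))
r=env.move_straight(W(0,-.039,.050),rate=.04,force_limit=1.0)
s=env.read_state(); print(r,s["clock"],s["position"],s["force"])
z=s["position"][2]
for y,zz in((-.039,.05),(-.037,.038),(-.034,.028),(-.031,.021)):
    r=env.move_straight(W(0,y,zz),rate=.04,force_limit=8)
    s=env.read_state(); print(r,s["clock"],s["position"],s["force"])
    if r: break
f=env.grab_frame("side"); cv2.imwrite("pics/s2.png",cv2.resize(f["image"][150:350,240:480],None,fx=3,fy=3))
E
```

```text
False
True 7.4917 [ 0.43418408 -0.20798631  0.05676072] [ 0.38463588 -0.27253148  0.62858368]
False 7.8333 [ 0.43462344 -0.20810387  0.04959243] [-0.00454793  0.32055234  0.59813633]
False 8.2833 [ 0.43391084 -0.20610648  0.03759434] [0.12113325 0.10664013 0.51893408]
False 8.6917 [ 0.43298602 -0.20322422  0.02762505] [0.33139826 0.24929096 0.7839937 ]
False 9.0333 [ 0.43209833 -0.20036392  0.02066828] [-0.34281735 -0.04940184  0.70008703]
```

View pics/s2.png

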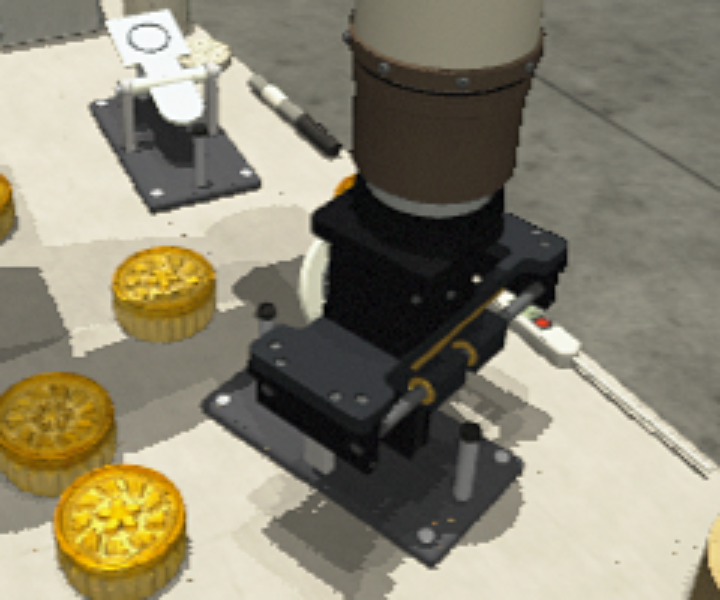

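```bash
python3 - <<'E'
from workcell import env
from h import *
env.move_straight(W(0,-.036,.05),rate=.1)
env.move_straight(W(0,-.045,.2),rate=.2)
env.move_straight(W(0,.11,.2),rate=.2)
s=env.read_state(); print(s["clock"],s["position"],s["force"])
f=env.grab_frame("side"); cv2.imwrite("pics/s3.png",cv2.resize(f["image"][150:350,240:480],None,fx=3,fy=3))
E
```

```text
11.35 [ 0.38940627 -0.0664702   0.19973396] [ 0.11740748  0.2076621  -0.45908264]
```

View pics/s3.png

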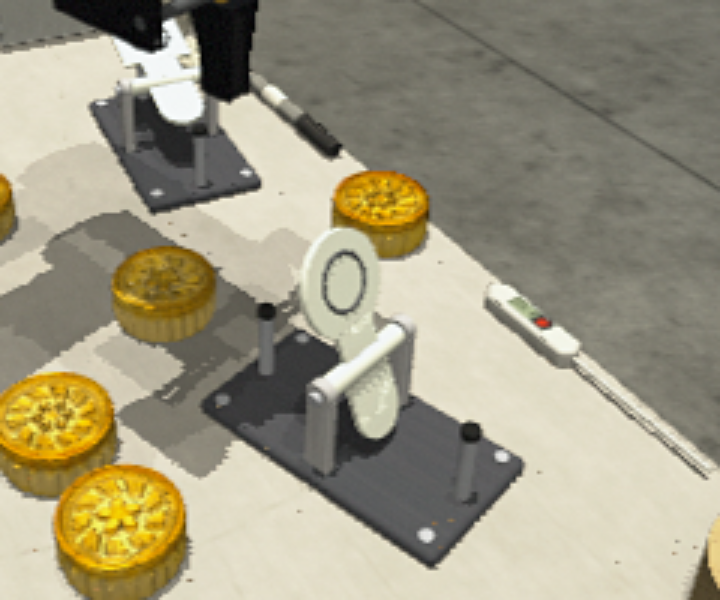

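The flag is up at roughly 55–60°, with the head at (342,280) in the crop, and the stand hasn't moved. Next I push the head over from the +y side along an arc.

```bash
python3 - <<'E'
from workcell import env
from h import *
env.move_straight(W(0,.10,.112),rate=.15)
def go(y,z,rate,fl=8):
    r=env.move_straight(W(0,y,z),rate=rate,force_limit=fl)
    s=env.read_state(); print(r,round(s["clock"],2),s["position"].round(4),s["force"].round(2)); return r
ok=not go(.015,.114,.06)
if ok:
    for th in range(95,146,10):
        t=np.radians(th); r=.050
        if go(r*np.cos(t)+.0025*np.sin(t)+.0095, .065+r*np.sin(t)-.0025*np.cos(t),.06): break
f=env.grab_frame("side"); cv2.imwrite("pics/s4.png",cv2.resize(f["image"][150:350,240:480],None,fx=3,fy=3))
E
```

```text
False 13.71 [ 0.4183 -0.1565  0.114 ] [-0.79 -0.16  0.62]
False 13.98 [ 0.4209 -0.164   0.1151] [ 0.23 -0.    0.26]
False 14.28 [ 0.4234 -0.1724  0.1138] [-0.99 -0.17 -0.68]
False 14.57 [ 0.4259 -0.1803  0.1111] [ 0.31 -0.58  0.55]
False 14.86 [ 0.4283 -0.1876  0.1071] [-0.08  0.09 -0.63]
False 15.15 [ 0.4303 -0.1942  0.1018] [-0.51  1.44  0.12]
False 15.44 [ 0.432  -0.1998  0.0953] [-0.46 -0.31 -0.32]
```

View pics/s4.png

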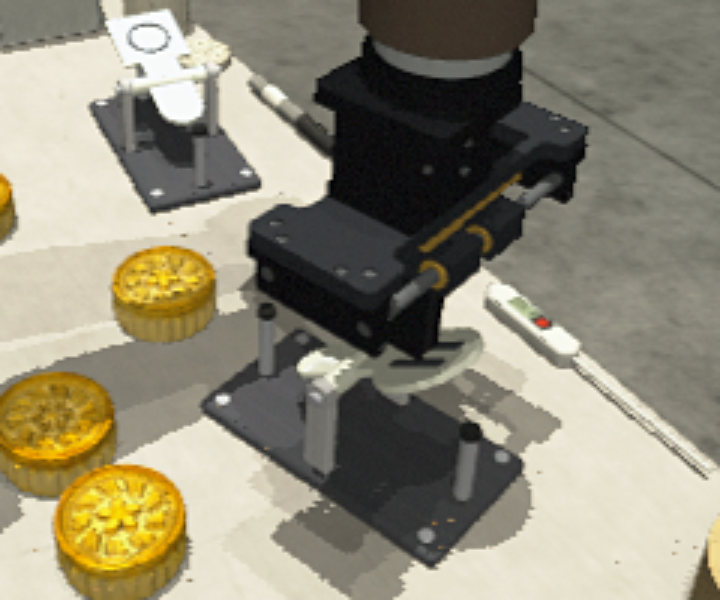

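The flag has passed vertical, to about 145°, and its two-bar face shows under the finger at (430,360). The stand is still in place. I'll press it down to the rest.

```bash
python3 - <<'E'
from workcell import env
from h import *
def go(y,z,rate,fl=5):
    r=env.move_straight(W(0,y,z),rate=rate,force_limit=fl)
    s=env.read_state(); print(r,round(s["clock"],2),s["position"].round(4),s["force"].round(2)); return r
for th in (155,163,170):
    t=np.radians(th); r=.055
    if go(r*np.cos(t)+.0025*np.sin(t)+.0095, .065+r*np.sin(t)-.0025*np.cos(t),.05): break
go(-.050,.056,.03)
p=env.read_state()["position"]
env.move_straight([p[0],p[1],.2],rate=.15)
env.move_straight(W(0,.11,.25),rate=.2)
f=env.grab_frame("side"); cv2.imwrite("pics/s5.png",cv2.resize(f["image"][150:350,240:480],None,fx=3,fy=3))
print(env.read_state()["clock"],[(r["score"],r["xyz"]) for t in("round_head","square_head") for r in env.search_frame(f,t)])
E
```

```text
False 15.86 [ 0.435  -0.2087  0.0903] [-0.23  0.87  0.04]
False 16.16 [ 0.4357 -0.2114  0.0831] [ 0.07 -0.06 -0.54]
False 16.44 [ 0.4363 -0.2131  0.0766] [-0.68  0.16  0.29]
True 16.89 [ 0.4376 -0.2155  0.0678] [-0.73  1.93  6.52]
18.95 [(0.71, [0.4231, -0.2038, 0.0656]), (0.63, [0.4704, 0.2029, 0.0757]), (0.48, [0.425, -0.2014, 0.0679])]
```

View pics/s5.png

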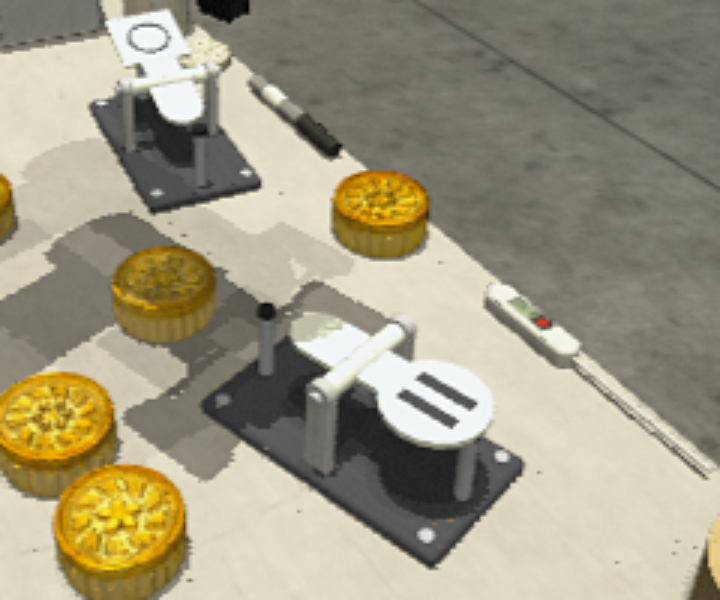

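The flag lies flat with the two bars up, its head at (437,402) in the crop. The base corners are at the same pixels as before, and the press ended on a hard stop at z = 0.0678 (plate top expected at 0.0675). Handing in.

```bash
python3 - <<'E'
from workcell import env
env.close_job()
E
```

```text
the job is handed in; nothing more can be done
```

The round-headed flag is turned over and lies flat on the opposite rest with its two-bar face up. The job was handed in at about 19 s of the 46 s allowed. I used shut fingertips only: I pressed the tail tab down to raise the head to roughly 55–60°, then pushed the head over along an arc and pressed it onto the rest.

**Last checks:**
- **Flatness:** the final press met a firm stop of about 6.5 N at z = 67.8 mm; the plate's top face should be at 67.5 mm when flat. Every other force reading was below about 2 N.
- **Nothing else moved:** in the last side view, the round stand's base corners are at the same pixels as before the push. The square flag and both cakes look unmoved by eye. The mould plate was only partly in that view, and I did not measure it.
- **Robot clear:** the fingers were well above everything at the end.

**Disagreements:**
- **Pose fit:** residuals were up to about 2 pixels, except 4 pixels on the head in the side view. I found heights by touch instead.
- **Detector:** in the last picture it put the round head at (0.423, -0.204), about 20 mm from where the stand's pose puts it. The picture and the contact height show the flag flat, so I put this down to detector error. In the same picture it also reported a lower-scored "square_head" (0.48) at the round flag, which is a false hit.

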